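# Eject the round terrazzo sample from its mould

## Robot

A 6-joint arm with a two-finger parallel gripper is mounted at the origin on the work surface. World frame = base frame: x ahead of the robot, y to its left, z up, the work surface at z = 0. Lengths are in m, angles in rad, forces in N, time in s.
With the tool pointing down it reaches from about 0.375 to 0.9 m from the base axis. Payload 3.1 kg.
Tool frame: the origin (TCP) lies at the very end of the fingers, on their centre line; the grasp point (between the pads) lies 19 mm behind it; z points along the fingers, y is the direction in which the jaws open and shut (so a half turn about z gives the same grasp; the last joint's range is limited). The gripper opens to 85 mm and grips with 20 to 120 N. Pads are 22 mm wide; open, the fingers measure 114 mm over their backs; the gripper's body (76 mm by 85 mm) begins 54 mm behind the grasp point. The pads swing forward as they close: fully open they stand 13 mm farther back than shut.
Start: joints at [1.167, 0.527, 1.433, -0, 1.181, -0.178], TCP at [0.14, 0.609, 0.231] pointing down, gripper open.
Joint ranges: [-3.08, 3.08], [-0.75, 2.2], [0.22, 2.44], [-1.43, 4.57], [0, 2.65], [-2.85, 2.85]. Speed limits (rad/s): [2.79, 2.79, 3.14, 3.14, 3.14, 3.14].

## Interface

Orientations are given as a unit quaternion [x, y, z, w].
In Python, from station import manip gives the robot as it stands. The module is installed in compiled form; this text tells all that it offers.
- The arm moves only by the tool send_rows, never from a script. Its argument "commands" is a list of rows, each an object with "delta_pos": the shift along the world's x, y, z in cm, a list of three; "yaw": the turn about the world's z in rad. A call has 1 to 10 rows; each row shifts and turns the pose as measured when the row begins; what a row does not reach is not made up. A row lasts 1/8 s, in which the tool goes at most 62.5 mm and 10.7 degrees, less where a joint would pass 70% of its speed; a pose out of reach is approached as far as the arm can. A call is refused whole if a number of a shift passes 6.25 or a number of a turn 0.188, either way. A call with a gripper value outside its range is refused whole. "grip" is the closure, from -1 (fully open) to 1 (shut), set as the call begins (left out, the last holds). The fingers move at their own pace and stop on an object; "force" is the grip in N (left out, the last holds). Time passes only in rows, so rows that do not move let the fingers close. It gives the time, the measured TCP pose, the force and the opening at its end, in the units of the state.
- manip.sense(): the state, without advancing time (a new reading comes with each control period).
- manip.snapshot(name): name is "scene" or "top" or "wrist"; returns the picture (384x512x3 uint8, blue, green, red); there is no depth.
- manip.get_calibration(name): a dict with "fx", "fy", "cx", "cy" (pixels), "world_to_cam" (4x4, takes a point from world to camera coordinates); the wrist camera has in their place "mount" (4x4, takes a point from camera to tool coordinates, whose origin is the TCP and whose axes are the flange's). Camera axes: x right, y down, z forward; pixel columns grow to the right and rows downward; lengths in m; the calibration is good to about 2 mm. A picture is of the moment at which its call begins: read the wrist's pose just before it. get_calibration takes no time and is no camera call.
- manip.sign_off(): hands the job in, once; it reports no verdict.
The state is a dict: "t": time; "q": joint angles; "qd": joint speeds; "tau": joint torques, N m; "tcp_pos": TCP position; "tool_rot": TCP orientation; "force": force on the tool from outside, world axes, zero at the start; "ft_torque": the same for the moment, N m; "finger_gap": opening from 0.0 (shut) to 1.0 (fully open).
Only numpy, scipy, OpenCV 4.12 (cv2) and the standard library are available. Lean on these libraries where they do the work, as an engineer would, in place of code of your own. Each camera call takes 0.05 s, during which the arm holds its last target. There are 200 camera calls.

## Task

Demould the round terrazzo sample: press the black paddle of its stand all the way down so that the ejector lifts the sample out of the mould, let go, then grip the raised sample and set it down flat inside the rim of the white bucket lid without dropping it. Leave the square sample in its mould.

Things in the scene. Friction and masses are not known exactly. Their poses are not given: they have to be found in the camera images.
- round_sample_center (a point): Round terrazzo sample, a speckled grey disc 50 mm across, 30 mm thick, about 130 g; the point is its centre, half-way up, z along its axis. It starts in the round pocket (1 mm clearance) of a white mould block, 84 x 84 mm, its flat top 83 mm above the table. The sample's top starts flush with the block's, too low to grip; the ejector lifts it straight up 20 mm and it stays up.
- paddle_round (a point): Top centre of the black rubber paddle (36 x 46 mm) of the round sample's stand, on a lever 123 mm from the sample's centre. Its top starts about 60 mm above the table; pressed straight down 30 mm to a firm stop it drives the ejector up through the mould's floor. It takes 6 to 8 N, shifts under 5 mm sideways, and stays down when let go.
- lever_round (a joint): Lever of that paddle: 0 rad paddle up, 0.4 rad fully pressed (sample raised 20 mm; 50 mm of lift per rad). Held by friction where it is left.
- square_sample_center (a point): Centre, half-way up, of the square terrazzo sample, 46 x 46 x 30 mm, flush in the square pocket of a second stand that is otherwise the same, with its own paddle. It is to be left there.
- lid: The upturned white bucket lid, fixed to the table: a round tray 190 mm in diameter outside, 180 mm inside, with a floor 4 mm thick and a rim 10 mm high. Origin at its centre on the table's surface.
There are look-alikes about, which are no part of the job. Several things look just like the lid: the one meant starts farthest to the robot's left.

How it is judged:
By the outcome, as a careful person would: the job done as asked, in the order asked, and still so for the second after the job is handed in, with the robot touching nothing.
It also fails if it takes over 48 s, if anything falls off the work surface, if the arm or the gripper's body presses on something with over 40 N, if the wrist force passes 120 N, or if a joint passes its speed limit or range.

## Working session

There is one attempt and no reset: what is moved stays moved. The work goes in short steps, Python scripts to look and compute and a tool call to move; the robot and the scene stay as the last step left them, time stands still between calls to the robot, and variables do not carry over. Pictures are saved under pics/ and viewed, about 8 in all and at most 12, crops included, and the job is handed in when it is done.

Besides the shell and the picture viewer there is one more tool, called after "Call:" as name([rows], argument=value, ...), one row to a line, values as JSON. send_rows: Moves the arm, as the interface text tells. Its arguments: {"type":"object","properties":{"commands":{"type":"array","items":{"type":"object","properties":{"delta_pos":{"type":"array","items":{"type":"number"}},"yaw":{"type":"number"}}}},"grip":{"type":"number"},"force":{"type":"number"}},"required":["commands"]}

```bash
mkdir -p pics; cat > h.py <<'E'
import numpy as np, cv2
from station import manip
def px2w(name,u,v,z):
    c=manip.get_calibration(name); T=np.linalg.inv(np.array(c["world_to_cam"]))
    d=T[:3,:3]@np.array([(u-c["cx"])/c["fx"],(v-c["cy"])/c["fy"],1]); o=T[:3,3]
    return o+d*(z-o[2])/d[2]
def w2px(name,p):
    c=manip.get_calibration(name); q=np.array(c["world_to_cam"])@np.append(p,1)
    return c["fx"]*q[0]/q[2]+c["cx"],c["fy"]*q[1]/q[2]+c["cy"]
E
python3 - <<'E'
from h import *
for n in("scene","top"):
    cv2.imwrite(f"pics/{n}0.png",manip.snapshot(n))
    c=manip.get_calibration(n);T=np.linalg.inv(np.array(c["world_to_cam"]));print(n,T.round(3).tolist(),c["fx"])
print(manip.sense())
print(np.array(manip.get_calibration("wrist")["mount"]).round(3).tolist())
E
```

```text
scene [[-0.65, 0.479, -0.59, 1.213], [0.76, 0.404, -0.509, 0.565], [-0.006, -0.779, -0.627, 0.837], [0.0, 0.0, 0.0, 1.0]] 465.84560937002186
top [[-0.016, -0.988, 0.153, 0.337], [-1.0, 0.015, -0.014, -0.038], [0.011, -0.154, -0.988, 1.054], [0.0, 0.0, 0.0, 1.0]] 477.57626409937336
{'t': 0.1, 'q': array([ 1.16650789e+00,  5.28405520e-01,  1.43379012e+00,  2.01931740e-05,
        1.18142955e+00, -1.78497917e-01]), 'qd': array([-0.00058246, -0.00070282, -0.00348654,  0.00111958, -0.00034408,
       -0.00100675]), 'tau': array([-3.49610191e-04, -4.43306994e+01, -1.78585553e+01, -2.14800675e-04,
        3.93918759e-03,  3.10159749e-05]), 'tcp_pos': array([0.13962365, 0.60852717, 0.23040656]), 'tool_rot': array([ 1.12659359e-01,  9.93633150e-01, -9.70743659e-04, -3.00903667e-04]), 'force': array([ 0.70215598, -1.28715901, -0.17240261]), 'ft_torque': array([-0.0050308 , -0.04551343, -0.02231939]), 'finger_gap': 1.0010008084430297}
[[-0.0, -0.947, -0.32, 0.083], [1.0, -0.0, 0.0, -0.001], [-0.0, -0.32, 0.947, -0.142], [0.0, 0.0, 0.0, 1.0]]
```

View pics/top0.png

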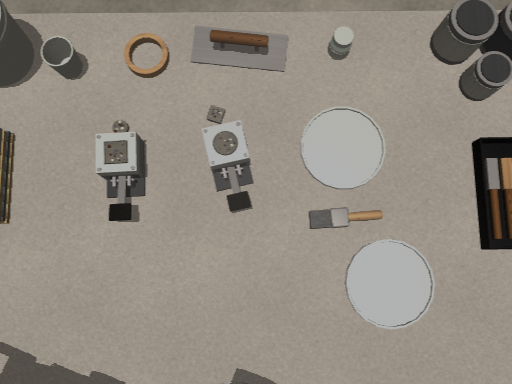

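View pics/scene0.png

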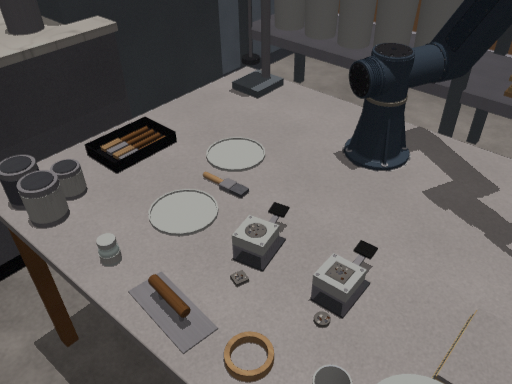

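The top view shows the round sample in the right stand, at about (226,143), with its paddle at (239,201). There are two lid-like trays at (343,147) and (389,283), both on the robot's right. The scene view also shows a white thing cut off at the bottom, about (415,383), which lies far to the left outside the top view. I'll check that with the wrist camera.

```bash
python3 - <<'E'
from h import *
print("left blob",px2w("scene",415,383,0.01), "top corner",px2w("top",0,190,0),px2w("top",0,20,0))
print("sample",px2w("top",225.5,143,.083),"paddle",px2w("top",239,201,.06),"stand corners",[px2w("top",*p,.083)[:2].round(3).tolist() for p in((205,130),(243,122),(249,162),(211,170))])
print("sample(scene)",px2w("scene",256,230,.083),"paddle",px2w("scene",278,210,.06))
print("lids",px2w("top",343,147,.01),px2w("top",389,283,.01))
cv2.imwrite("pics/w0.png",manip.snapshot("wrist"))
im=manip.snapshot("top")[100:230,180:270]
cv2.imwrite("pics/topc.png",cv2.resize(im,None,fx=4,fy=4,interpolation=cv2.INTER_CUBIC))
E
```

```text
left blob [0.67296542 0.47214385 0.01      ] top corner [0.5252714  0.51421997 0.        ] [0.93177199 0.54064262 0.        ]
sample [0.60348984 0.00816911 0.083     ] paddle [ 0.48379343 -0.01822172  0.06      ] stand corners [[0.632, 0.051], [0.649, -0.029], [0.562, -0.04], [0.546, 0.039]]
sample(scene) [0.60515953 0.01211849 0.083     ] paddle [ 0.49259327 -0.01168533  0.06      ]
lids [ 0.61075243 -0.25286785  0.01      ] [ 0.3075031  -0.33885551  0.01      ]
```

View pics/w0.png

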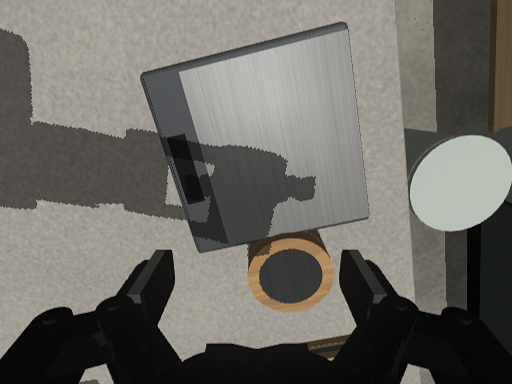

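View pics/topc.png

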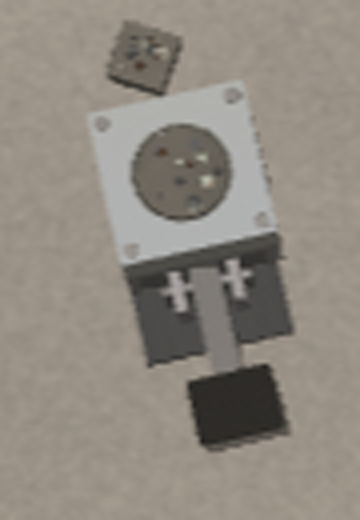

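```bash
cat >> h.py <<'E'
from scipy.spatial.transform import Rotation as R
def wpx2w(u,v,z,s=None):
    s=s or manip.sense(); c=manip.get_calibration("wrist"); M=np.array(c["mount"])
    Rt=R.from_quat(s["tool_rot"]).as_matrix()
    o=s["tcp_pos"]+Rt@M[:3,3]; d=Rt@M[:3,:3]@np.array([(u-c["cx"])/c["fx"],(v-c["cy"])/c["fy"],1])
    return o+d*(z-o[2])/d[2]
E
python3 - <<'E'
from h import *
for p in((0,0),(511,0),(0,383),(511,383),(256,192),(405,130),(330,345),(462,183)): print(p,wpx2w(*p,0).round(3))
for z in(.1,.2,.3,.4): print(z,px2w("scene",415,380,z))
print(px2w("scene",473,317,0),px2w("scene",435,375,0),px2w("scene",511,383,0),px2w("scene",511,150,0))
E
```

```text
(0, 0) [-0.102  0.372  0.   ]
(511, 0) [0.025 0.923 0.   ]
(0, 383) [0.422 0.085 0.   ]
(511, 383) [0.619 0.951 0.   ]
(256, 192) [0.18  0.598 0.   ]
(405, 130) [0.142 0.8   0.   ]
(330, 345) [0.466 0.657 0.   ]
(462, 183) [0.229 0.869 0.   ]
0.1 [0.72667616 0.47968823 0.1       ]
0.2 [0.79263571 0.49119374 0.2       ]
0.3 [0.85859526 0.50269925 0.3       ]
0.4 [0.92455482 0.51420476 0.4       ]
[0.44306578 0.49647472 0.        ] [0.62586764 0.49300102 0.        ] [0.54742087 0.61106282 0.        ] [-0.293169    0.33501176  0.        ]
```

The wrist view shows only a metal plate, a tape roll and the table's left edge at y≈0.8, with a pale disc off the table beyond it. The area with y>0.5 and x>0.45 is still unseen, so I'll look there on the way to the stand.

Call:
send_rows([
  {"delta_pos": [3,-1.2,1.5],"yaw": 0},
  {"delta_pos": [3,-1.2,1.5],"yaw": 0},
  {"delta_pos": [3,-1.2,1.5],"yaw": 0},
  {"delta_pos": [3,-1.2,1.5],"yaw": 0},
  {"delta_pos": [3,-1.2,1.5],"yaw": 0},
  {"delta_pos": [3,-1.2,1.5],"yaw": 0},
  {"delta_pos": [3,-1.2,1.5],"yaw": 0},
  {"delta_pos": [3,-1.2,1.5],"yaw": 0},
  {"delta_pos": [0,0,0],"yaw": 0},
], grip=-1)

```text
t: 1.32
tcp_pos: [0.3851, 0.5074, 0.3511]
tool_rot: [0.112, 0.994, -0.004, -0.001]
force: [-0.1, 0.6, -0.3]
finger_gap: 1.003
```

```bash
python3 - <<'E'
from h import *
s=manip.sense();print(s["t"],s["tcp_pos"],s["tool_rot"])
cv2.imwrite("pics/w1.png",manip.snapshot("wrist"))
for p in((0,0),(511,0),(0,383),(511,383),(256,192)): print(p,wpx2w(*p,0,s).round(3))
E
```

```text
1.325 [0.38505705 0.50741704 0.35114807] [ 0.11166318  0.99373851 -0.00360346 -0.00145846]
(0, 0) [0.09  0.184 0.   ]
(511, 0) [0.258 0.914 0.   ]
(0, 383) [ 0.787 -0.197 -0.   ]
(511, 383) [1.037 0.949 0.   ]
(256, 192) [0.463 0.485 0.   ]
```

View pics/w1.png

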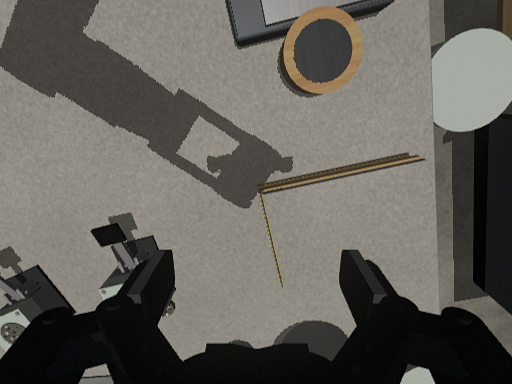

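No lid in the left region: w1 shows only the tape at (322,50), a folding rule at (340,175), a dark bucket at (312,340) and pale discs beyond the table's edge. So the target is the leftmost of the two visible trays, at about (0.61,-0.25). Next I shut the gripper and go over the stand.

Call:
send_rows([
  {"delta_pos": [0.6,-5.1,-1],"yaw": 0.044},
  {"delta_pos": [0.6,-5.1,-1],"yaw": 0.044},
  {"delta_pos": [0.6,-5.1,-1],"yaw": 0.044},
  {"delta_pos": [0.6,-5.1,-1],"yaw": 0.044},
  {"delta_pos": [0.6,-5.1,-1],"yaw": 0.044},
  {"delta_pos": [0.6,-5.1,-1],"yaw": 0.044},
  {"delta_pos": [0.6,-5.1,-1],"yaw": 0.044},
  {"delta_pos": [0.6,-5.1,-1],"yaw": 0.044},
  {"delta_pos": [0.6,-5.1,-1],"yaw": 0.044},
  {"delta_pos": [0.6,-5.1,-1],"yaw": 0.044},
], grip=1)

```text
t: 2.62
tcp_pos: [0.4292, -0.0059, 0.2413]
tool_rot: [-0.127, 0.992, -0.004, -0.008]
force: [1.4, 0.1, 0.4]
finger_gap: -0.004
```

Call:
send_rows([
  {"delta_pos": [0,0,0],"yaw": 0},
  {"delta_pos": [0,0,0],"yaw": 0},
])

```text
t: 2.88
tcp_pos: [0.4277, -0.0065, 0.2399]
tool_rot: [-0.124, 0.992, -0.003, -0.009]
force: [-0.0, -0.3, -0.6]
finger_gap: 0.0
```

```bash
python3 - <<'E'
from h import *
s=manip.sense();print(s["t"],s["tcp_pos"],s["tool_rot"],s["finger_gap"],s["force"])
cv2.imwrite("pics/w2.png",manip.snapshot("wrist"))
# lid circle fit, top view (rim brightness)
im=cv2.imread("pics/top0.png"); g=im.min(2)
for (cx,cy) in((343,147),(389,283)):
    m=np.zeros_like(g); cv2.circle(m,(cx,cy),52,255,-1)
    b=((g>150)&(m>0)).astype(np.uint8)
    c=max(cv2.findContours(b,0,2)[0],key=cv2.contourArea)
    P=np.array([px2w("top",*p,.010)[:2] for p in c[:,0].astype(float)])
    A=np.c_[2*P,np.ones(len(P))]; r=np.linalg.lstsq(A,(P**2).sum(1),rcond=None)[0]
    rad=np.sqrt(r[2]+r[:2]@r[:2]); print("lid",r[:2],rad, np.abs(np.hypot(*(P-r[:2]).T)-rad).max())
E
```

```text
2.875 [ 0.42773366 -0.00645679  0.23987636] [-0.12445949  0.99217614 -0.00252697 -0.00948403] 0.00043233846933414126 [-0.03690958 -0.26000752 -0.57510497]
lid [ 0.61247125 -0.25267585] 0.0944410151970875 0.002377953621891596
lid [ 0.30703431 -0.34189635] 0.09429280368446662 0.00216611423450655
```

View pics/w2.png

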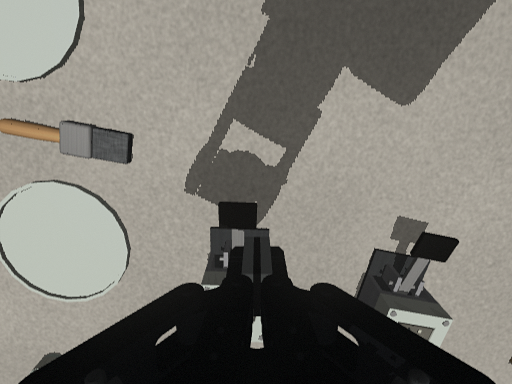

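```bash
python3 - <<'E'
from h import *
a=wpx2w(219,203,.06);b=wpx2w(257,203,.06);print(a,b,np.hypot(*(b-a)[:2]))
c=(wpx2w(219,227,.06)+wpx2w(257,227,.06))/2;print((a+b)/2,c)
s=manip.sense();print("goal - tcp cm",(np.array([.484,-.018,.075])-s["tcp_pos"])*100)
E
```

```text
[ 0.47264745 -0.04162942  0.06      ] [0.46147323 0.00186786 0.06      ] 0.04490965131443393
[ 0.46706034 -0.01988078  0.06      ] [ 0.49713118 -0.01280414  0.06      ]
goal - tcp cm [  5.61332625  -1.17162    -16.4975689 ]
```

Call:
send_rows([
  {"delta_pos": [1.4,-0.27,-3.8],"yaw": -0.01},
  {"delta_pos": [1.4,-0.27,-3.8],"yaw": -0.01},
  {"delta_pos": [1.4,-0.27,-3.8],"yaw": -0.01},
  {"delta_pos": [1.4,-0.27,-3.8],"yaw": 0},
  {"delta_pos": [0,0,-0.5],"yaw": 0},
  {"delta_pos": [0,0,-0.5],"yaw": 0},
  {"delta_pos": [0,0,-0.5],"yaw": 0},
  {"delta_pos": [0,0,-0.5],"yaw": 0},
  {"delta_pos": [0,0,-0.5],"yaw": 0},
])

```text
t: 4.05
tcp_pos: [0.4866, -0.006, 0.0642]
tool_rot: [-0.118, 0.993, -0.004, -0.003]
force: [-0.3, 0.1, -0.1]
finger_gap: 0.002
```

Call:
send_rows([
  {"delta_pos": [-0.2,-1.1,0.3],"yaw": 0},
  {"delta_pos": [0,0,0],"yaw": 0},
])

```text
t: 4.3
tcp_pos: [0.4846, -0.018, 0.0676]
tool_rot: [-0.118, 0.993, -0.004, -0.003]
force: [1.0, 0.6, -0.8]
finger_gap: -0.004
```

Call:
send_rows([
  {"delta_pos": [0,0,-0.8],"yaw": 0},
  {"delta_pos": [0,0,-0.8],"yaw": 0},
  {"delta_pos": [0,0,-0.8],"yaw": 0},
  {"delta_pos": [0,0,-0.5],"yaw": 0},
])

```text
t: 4.8
tcp_pos: [0.4813, -0.0191, 0.0382]
tool_rot: [-0.118, 0.993, -0.004, -0.006]
force: [-0.9, -0.6, 5.2]
finger_gap: -0.005
```

Call:
send_rows([
  {"delta_pos": [0,0,-0.4],"yaw": 0},
  {"delta_pos": [0,0,-0.4],"yaw": 0},
  {"delta_pos": [0,0,-0.3],"yaw": 0},
])

```text
t: 5.18
tcp_pos: [0.4814, -0.0192, 0.03]
tool_rot: [-0.118, 0.993, -0.005, -0.005]
force: [-6.8, 1.2, 50.1]
finger_gap: 0.002
```

Force rose to 50 N at z=0.030, so the paddle is on its firm stop. Now I let go, rise, and check the sample.

Call:
send_rows([
  {"delta_pos": [0,0,1],"yaw": 0},
  {"delta_pos": [0,0,4],"yaw": 0},
  {"delta_pos": [0,0,5],"yaw": 0},
  {"delta_pos": [0,0,5],"yaw": 0},
  {"delta_pos": [-2,0,5],"yaw": 0},
  {"delta_pos": [-4,0,2],"yaw": 0},
  {"delta_pos": [-4,0,0],"yaw": 0},
  {"delta_pos": [0,0,0],"yaw": 0},
])

```text
t: 6.18
tcp_pos: [0.3788, -0.0189, 0.2548]
tool_rot: [-0.118, 0.993, -0.005, -0.005]
force: [0.6, 0.3, 0.0]
finger_gap: -0.002
```

```bash
python3 - <<'E'
from h import *
s=manip.sense();print(s["t"],s["tcp_pos"],s["tool_rot"],s["force"])
a=manip.snapshot("top")[90:230,170:280]; b=manip.snapshot("scene")[180:280,210:320]
a=cv2.resize(a,None,fx=3.5,fy=3.5,interpolation=2);b=cv2.resize(b,None,fx=3.5,fy=3.5,interpolation=2)
o=np.zeros((a.shape[0],a.shape[1]+b.shape[1],3),np.uint8);o[:,:a.shape[1]]=a;o[:b.shape[0],a.shape[1]:]=b
cv2.imwrite("pics/p1.png",o)
E
```

```text
6.175 [ 0.37875876 -0.01892749  0.25482076] [-0.11841963  0.99293982 -0.00493189 -0.0047941 ] [0.57070862 0.32233371 0.02199639]
```

View pics/p1.png

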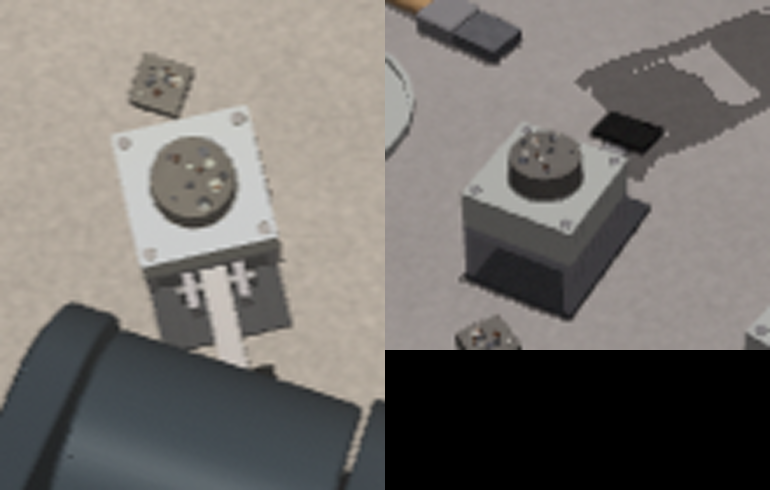

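```bash
python3 - <<'E'
from h import *
print(px2w("top",170+193.5/3.5-.35,90+179/3.5-.35,.103),px2w("scene",210+160/3.5-.35,180+157/3.5-.35,.103))
# block top centre from corners in the crop
P=[px2w("top",170+u/3.5-.35,90+v/3.5-.35,.083) for u,v in((113,135),(249,106),(281,237),(143,268))]
print(np.mean(P,0), [np.hypot(*(P[i]-P[i-1])[:2]).round(4) for i in range(4)])
print([px2w("top",170+u/3.5-.35,90+v/3.5-.35,.083)[:2].round(4).tolist() for u,v in((124,143),(239,118),(265,227),(150,254))])
E
```

```text
[0.60266851 0.00833483 0.103     ] [0.60791411 0.01300469 0.103     ]
[0.60388694 0.00753306 0.083     ] [np.float64(0.0838), np.float64(0.0836), np.float64(0.0832), np.float64(0.084)]
[[0.6311, 0.0508], [0.6458, -0.0183], [0.5782, -0.0331], [0.5627, 0.0354]]
```

Call:
send_rows([
  {"delta_pos": [4,0.4,-1],"yaw": 0},
  {"delta_pos": [4,0.4,-1],"yaw": 0},
  {"delta_pos": [4,0.4,-1],"yaw": 0},
  {"delta_pos": [4,0.4,-1],"yaw": 0},
  {"delta_pos": [0,0,0],"yaw": 0},
  {"delta_pos": [0,0,0],"yaw": 0},
], grip=-1, force=40)

```text
t: 7.02
tcp_pos: [0.5543, -0.0038, 0.2092]
tool_rot: [-0.119, 0.993, -0.006, -0.003]
force: [0.4, -0.1, -0.0]
finger_gap: 0.999
```

```bash
python3 - <<'E'
from h import *
s=manip.sense();print(s["t"],s["tcp_pos"],s["tool_rot"],s["finger_gap"])
cv2.imwrite("pics/w3.png",manip.snapshot("wrist"))
E
```

```text
7.025 [ 0.55426513 -0.00376787  0.20923463] [-0.11865515  0.99291451 -0.00595517 -0.00250554] 0.9988440822962577
```

View pics/w3.png

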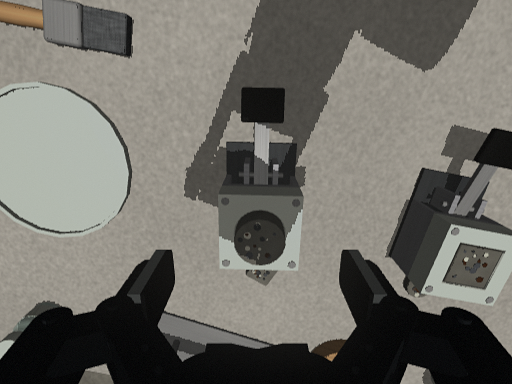

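```bash
python3 - <<'E'
from h import *
im=cv2.imread("pics/w3.png")[180:280,205:315];cv2.imwrite("pics/w3c.png",cv2.resize(im,None,fx=6,fy=6,interpolation=2))
s=manip.sense()
print(wpx2w(260.5,241,.103,s)); print(np.mean([wpx2w(*p,.083,s) for p in((219,191),(302,191),(299,269.5),(219.5,269.5))],0))
E
```

```text
[0.60113136 0.00961736 0.103     ]
[0.60165524 0.00901536 0.083     ]
```

View pics/w3c.png

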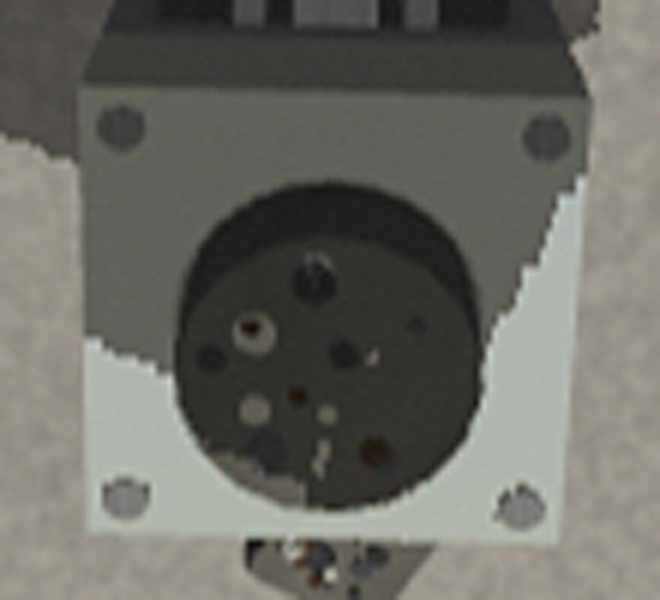

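Call:
send_rows([
  {"delta_pos": [2.4,0.65,0],"yaw": 0},
  {"delta_pos": [2.4,0.65,0],"yaw": 0},
  {"delta_pos": [0,0,-2.5],"yaw": 0},
  {"delta_pos": [0,0,-2.5],"yaw": 0},
  {"delta_pos": [0,0,-2.5],"yaw": 0},
  {"delta_pos": [0,0,-2.5],"yaw": 0},
  {"delta_pos": [0,0,0],"yaw": 0},
])

```text
t: 7.95
tcp_pos: [0.5994, 0.0086, 0.1103]
tool_rot: [-0.117, 0.993, -0.006, -0.001]
force: [-0.3, -1.1, -0.4]
finger_gap: 1.002
```

Call:
send_rows([
  {"delta_pos": [0.4,0.05,-1],"yaw": 0},
  {"delta_pos": [0,0,-0.9],"yaw": 0},
  {"delta_pos": [0,0,-0.4],"yaw": 0},
  {"delta_pos": [0,0,0],"yaw": 0},
])

```text
t: 8.45
tcp_pos: [0.6052, 0.0087, 0.0891]
tool_rot: [-0.117, 0.993, -0.007, 0.001]
force: [-0.1, 0.0, 0.7]
finger_gap: 1.0
```

Call:
send_rows([
  {"delta_pos": [-0.2,0,-0.4],"yaw": 0},
  {"delta_pos": [0,0,0],"yaw": 0},
])

```text
t: 8.7
tcp_pos: [0.6033, 0.0087, 0.0852]
tool_rot: [-0.117, 0.993, -0.007, 0.001]
force: [0.2, 0.3, -0.5]
finger_gap: 0.999
```

Call:
send_rows([
  {"delta_pos": [0,0,0],"yaw": 0},
  {"delta_pos": [0,0,0],"yaw": 0},
  {"delta_pos": [0,0,0],"yaw": 0},
  {"delta_pos": [0,0,0],"yaw": 0},
  {"delta_pos": [0,0,0],"yaw": 0},
], grip=1, force=40)

```text
t: 9.32
tcp_pos: [0.6034, 0.0088, 0.0857]
tool_rot: [-0.117, 0.993, -0.007, 0.002]
force: [0.2, 0.1, -0.0]
finger_gap: 0.57
```

Gap 0.57 of 85 mm is about 49 mm, so the disc is held, with no side load. Next, a straight lift.

Call:
send_rows([
  {"delta_pos": [0,0,0.5],"yaw": 0},
  {"delta_pos": [0,0,0.8],"yaw": 0},
  {"delta_pos": [0,0,1],"yaw": 0},
  {"delta_pos": [0,0,1.5],"yaw": 0},
  {"delta_pos": [0,0,2],"yaw": 0},
  {"delta_pos": [0,0,2],"yaw": 0},
  {"delta_pos": [0,0,0],"yaw": 0},
])

```text
t: 10.2
tcp_pos: [0.6039, 0.0086, 0.17]
tool_rot: [-0.117, 0.993, -0.008, 0.003]
force: [0.4, 0.3, -1.6]
finger_gap: 0.567
```

```bash
python3 - <<'E'
from h import *
s=manip.sense();print(s["t"],s["tcp_pos"],s["tool_rot"],s["force"],s["finger_gap"])
a=manip.snapshot("wrist")[150:383,100:420]; b=manip.snapshot("scene")[130:280,180:340]
a=cv2.resize(a,(400,291));b=cv2.resize(b,(400,375))
o=np.zeros((375,800,3),np.uint8);o[:291,:400]=a;o[:,400:]=b
cv2.imwrite("pics/p2.png",o)
E
```

```text
10.2 [0.60391375 0.00860059 0.1700109 ] [-0.11730201  0.99306092 -0.00777034  0.00314152] [ 0.40366893  0.3077596  -1.575889  ] 0.5673409300042385
```

View pics/p2.png

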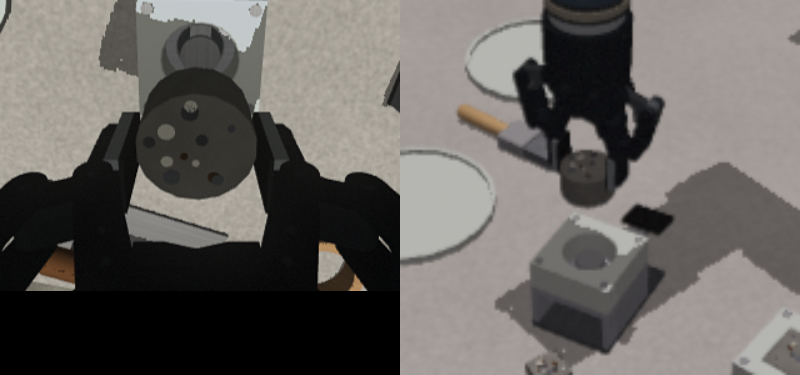

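The disc is held level between both fingers, the pocket is empty and the paddle is still down. Next, over to the lid centre at (0.612,-0.253).

Call:
send_rows([
  {"delta_pos": [0.1,-1.5,0],"yaw": 0},
  {"delta_pos": [0.1,-3,0],"yaw": 0},
  {"delta_pos": [0.1,-3.5,0],"yaw": 0},
  {"delta_pos": [0.1,-3.5,0],"yaw": 0},
  {"delta_pos": [0.1,-3.5,0],"yaw": 0},
  {"delta_pos": [0.1,-3.5,0],"yaw": 0},
  {"delta_pos": [0.1,-3.5,0],"yaw": 0},
  {"delta_pos": [0.1,-2.5,0],"yaw": 0},
  {"delta_pos": [0,-1,0],"yaw": 0},
  {"delta_pos": [0,0,0],"yaw": 0},
])

```text
t: 11.55
tcp_pos: [0.604, -0.2599, 0.1582]
tool_rot: [-0.117, 0.993, -0.004, -0.006]
force: [-0.1, -0.0, -1.7]
finger_gap: 0.566
```

Call:
send_rows([
  {"delta_pos": [0.4,0.4,-1.5],"yaw": 0},
  {"delta_pos": [0.4,0.3,-2],"yaw": 0},
  {"delta_pos": [0,0,-2],"yaw": 0},
  {"delta_pos": [0,0,-2],"yaw": 0},
  {"delta_pos": [0,0,-2],"yaw": 0},
  {"delta_pos": [0,0,-1.5],"yaw": 0},
  {"delta_pos": [0,0,-1],"yaw": 0},
  {"delta_pos": [0,0,0],"yaw": 0},
])

```text
t: 12.55
tcp_pos: [0.6114, -0.2408, 0.0261]
tool_rot: [-0.122, 0.993, 0.0, -0.01]
force: [0.1, -0.6, -1.1]
finger_gap: 0.568
```

Call:
send_rows([
  {"delta_pos": [0,-0.8,0.1],"yaw": 0},
  {"delta_pos": [0,0,-0.4],"yaw": 0},
  {"delta_pos": [0,0,-0.3],"yaw": 0},
  {"delta_pos": [0,0,0],"yaw": 0},
])

```text
t: 13.05
tcp_pos: [0.613, -0.2508, 0.0221]
tool_rot: [-0.121, 0.993, -0.002, -0.008]
force: [1.0, 1.0, -1.1]
finger_gap: 0.568
```

Call:
send_rows([
  {"delta_pos": [0,0,-0.3],"yaw": 0},
  {"delta_pos": [0,0,-0.15],"yaw": 0},
  {"delta_pos": [0,0,0],"yaw": 0},
])

```text
t: 13.42
tcp_pos: [0.6131, -0.2508, 0.0175]
tool_rot: [-0.121, 0.993, -0.002, -0.008]
force: [0.4, 0.7, -1.0]
finger_gap: 0.568
```

Call:
send_rows([
  {"delta_pos": [0,0,-0.1],"yaw": 0},
  {"delta_pos": [0,0,-0.05],"yaw": 0},
])

```text
t: 13.68
tcp_pos: [0.6131, -0.2508, 0.0174]
tool_rot: [-0.122, 0.993, -0.002, -0.008]
force: [-1.5, 0.2, 2.1]
finger_gap: 0.563
```

The vertical force went from -1 to +2 N at z=0.0174, so the sample is on the lid floor. Releasing and retreating.

Call:
send_rows([
  {"delta_pos": [0,0,0],"yaw": 0},
  {"delta_pos": [0,0,0],"yaw": 0},
  {"delta_pos": [0,0,0],"yaw": 0},
  {"delta_pos": [0,0,0],"yaw": 0},
], grip=-1)

```text
t: 14.18
tcp_pos: [0.6136, -0.251, 0.0172]
tool_rot: [-0.122, 0.993, -0.002, -0.007]
force: [-0.0, 0.3, -0.6]
finger_gap: 1.0
```

Call:
send_rows([
  {"delta_pos": [0,0,1.5],"yaw": 0},
  {"delta_pos": [0,0,3],"yaw": 0},
  {"delta_pos": [0,0,4],"yaw": 0},
  {"delta_pos": [0,0,4],"yaw": 0},
  {"delta_pos": [-4,0,4],"yaw": 0},
  {"delta_pos": [-5,0,0],"yaw": 0},
  {"delta_pos": [-5,0,0],"yaw": 0},
  {"delta_pos": [0,0,0],"yaw": 0},
])

```text
t: 15.18
tcp_pos: [0.4712, -0.2513, 0.1948]
tool_rot: [-0.122, 0.992, -0.006, -0.004]
force: [0.6, -0.8, 0.4]
finger_gap: 1.003
```

```bash
python3 - <<'E'
from h import *
s=manip.sense();print(s["t"],s["tcp_pos"],s["force"],s["finger_gap"])
a=manip.snapshot("top")[60:260,80:440]; b=manip.snapshot("scene")[130:310,130:390]
o=np.vstack([cv2.resize(a,(540,300),interpolation=2),cv2.resize(b,(433,300),interpolation=2)[:, :433].copy() if 0 else cv2.copyMakeBorder(cv2.resize(b,(433,300),interpolation=2),0,0,0,107,0)])
cv2.imwrite("pics/p3.png",o)
E
```

```text
15.175 [ 0.47119541 -0.25125992  0.19476389] [ 0.6327223  -0.8266763   0.42208786] 1.0027380992514008
```

View pics/p3.png

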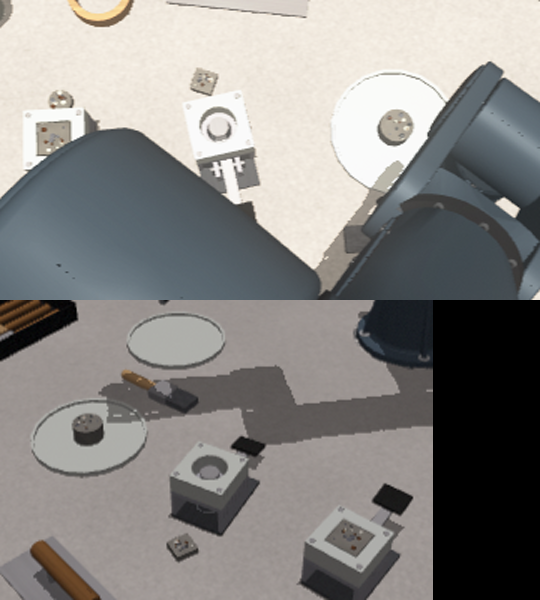

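```bash
python3 -c "
from h import *
print(w2px('scene',[.47,-.25,.19]));print(manip.sense()['t']);print(manip.sign_off())"
```

```text
(np.float64(215.56774689082755), np.float64(132.4002281415489))
15.275
the job is handed in; nothing more can be done
None
```

I handed the job in at 15.3 s of the 48 s. The paddle went down to its firm stop, and I let go. I then gripped the raised round sample, lifted it straight out and set it down near the centre of the lid.

- **Lid choice:** I took the leftmost tray on the table, at about (0.612, -0.253). I found no tray farther left; there were only pale discs beyond the table's edge.
- **Force:** the tool force read 50 N, through the fingertips, at the paddle stop. That is over the 40 N limit, which is stated for the arm or gripper body, and below the 120 N wrist limit.
- **Last checks:** the final pictures show the round sample flat inside the rim, its pocket empty and the paddle still down. The square sample is in its mould with its paddle up, and the gripper was open and clear.
- **Measurements that disagreed:** the scene camera put the round sample about 4–5 mm from where the top camera did. I used the top and wrist cameras, which agreed with each other.

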